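Lock the last lid screw of the gauge amplifier with its fork key

ROBOT

A 6-joint arm with a two-finger parallel gripper is mounted at the origin on a cart in front of the work surface, level with it; the furniture and walls round the work are solid. World frame = base frame: x ahead of the robot, y to its left, z up, the work surface at z = 0. Lengths are in m, angles in rad, forces in N, time in s.
With the tool pointing down it reaches from about 0.275 to 1 m from the base axis. Payload 8.4 kg.
Tool frame: the origin (TCP) lies at the very end of the fingers, on their centre line; the grasp point (between the pads) lies 19 mm behind it (arm.pinch_z is the distance from the TCP to the grasp point, in m); z points along the fingers, y is the direction in which the jaws open and shut (so a half turn about z gives the same grasp; the last joint's range is limited). The gripper opens to 85 mm and grips with 20 to 120 N. Pads are 22 mm wide; open, the fingers measure 114 mm over their backs; the gripper's body (76 mm by 85 mm) begins 54 mm behind the grasp point. The pads swing forward as they close: fully open they stand 13 mm farther back than shut.
Start: joints at [1.104, 0.353, 1.633, -0, 1.155, -0.002], TCP at [0.28, 0.559, 0.231] pointing down, gripper open.
Joint ranges: [-2.63, 2.63], [-0.92, 2.1], [0.06, 2.66], [-1.3, 4.44], [0, 2.69], [-3.02, 3.02]. Speed limits (rad/s): [2.22, 2.22, 2.79, 3.14, 3.14, 3.14].

INTERFACE

Orientations are given as a rotation vector (axis times angle).
In Python, from station import arm, grab_frame, workorder gives the robot as it stands. The module is installed in compiled form; this text tells all that it offers.
- The arm moves only by the tool carry_out, never from a script. Its argument "commands" is a list that holds one entry, the list of rows, each a list of 4 numbers: the shift along the tool's x, y, z in cm, then the turn about the tool's z in rad. A call has 1 to 20 rows; each row shifts and turns the pose as measured when the row begins, along the tool's axes as they then stand; what a row does not reach is not made up. A row lasts 1/12 s, in which the tool goes at most 41.7 mm and 7.16 degrees, less where a joint would pass 70% of its speed; a pose out of reach is approached as far as the arm can. A call with a gripper value outside its range is refused whole. "jaw" is the closure, from 0 (fully open) to 1 (shut), set as the call begins (left out, the last holds). The fingers move at their own pace and stop on an object; "newtons" is the grip in N (left out, the last holds). Time passes only in rows, so rows that do not move let the fingers close. It gives the time, the measured TCP pose, the force and the opening at its end, in the units of the state.
- arm.get_obs(): the state, without advancing time (a new reading comes with each control period).
- grab_frame(name): name is "scene" or "side" or "wrist"; returns a dict with "image" (384x512x3 uint8, blue, green, red), "range_z" (384x512 float32, m along the optical axis (not along the pixel's ray), 0 where there is no reading), "fx", "fy", "cx", "cy" (pixels), "R" (3x3) and "t" (3): a world point X has camera coordinates R X + t; the wrist camera has in their place "mount" (4x4, takes a point from camera to tool coordinates, whose origin is the TCP and whose axes are the flange's). Camera axes: x right, y down, z forward; pixel columns grow to the right and rows downward; lengths in m; the calibration is good to about 2 mm. The wrist camera is an equidistant fisheye: a pixel r from the principal point sees the ray r / f radians off the axis. A picture is of the moment at which its call begins: read the wrist's pose just before it.
- workorder.close_job(): hands the job in, once; it reports no verdict.
The state is a dict: "time_s": time; "q": joint angles; "joint_velocities": joint speeds; "joint_torque": joint torques, N m; "eef_pos": TCP position; "tcp_rot": TCP orientation; "ft_force": force on the tool from outside, world axes, zero at the start; "wrist_torque": the same for the moment, N m; "grip_width": opening from 0.0 (shut) to 1.0 (fully open).
Only numpy, scipy, OpenCV 4.12 (cv2) and the standard library are available. Lean on these libraries where they do the work, as an engineer would, in place of code of your own. Each camera call takes 0.05 s, during which the arm holds its last target. There are 200 camera calls.

TASK

The lid of the grey instrument case is held by four quarter-turn screws with bar-shaped heads: three are locked, their bars lying along the long side of the case, and one is still open, its bar lying mostly across. Take the fork key from its small square tray, fit it down over the open screw's bar and turn it clockwise (seen from above) with the key until it stops, in line with the long side like the others. Then stand the key upright in its tray again and let go.

Things in the scene. Friction and masses are not known exactly. Their poses are not given: they have to be found in the camera images.
- key: Loose fork key, 104 mm tall, upright. Black grip bar on top, 60 (x) x 16 (y) x 30 mm, 74 to 104 mm above origin, to be gripped across its 16 mm; 14 mm stem; steel fork 36 x 36 mm with two round-tipped prongs 10 mm thick. Slot between them: 16 mm wide, along x (parallel to the grip bar), 22 mm deep, open at both ends. Origin: slot centre at prong-tip level; z up. Same after a half turn. 0.22 kg.
- screw_head (a point): Foot of the open screw's head, on its turning axis, 48 mm above the bench. The head is a dark steel bar 40 mm long (x), 8 mm thick (y), rising 16 mm above this point, rounded on top; z up; the frame turns with the screw. It stands on a 54 mm steel disc, level with this point. The key, fully down, has its origin here.
- screw (a joint): Open screw's angle, rad: 0 = bar along the case's short side; grows clockwise seen from above; 1.57 = locked, along the long side, hard stop. Starts at 0.25 to 0.6. Stays where left (friction 0.1 N m). The bar has about 12 degrees of play either way in the key's slot, so turn the key that much farther.
- case: Fixed grey box with aluminium lid, 150 (x) x 210 (y) x 45 mm. Origin: centre of its underside; y = long side, z up. Near the lid's corners, at x = +-47 and y = +-72 mm, four like screws; three are locked and immovable, bars along y; any corner may hold the open one.
- tray: Fixed square aluminium tray in which the key stands at first and at the end, 84 x 84 mm outside, walls 4 mm thick and 14 mm high, floor 4 mm above the bench (inside 76 x 76 mm). Origin: centre of its underside; z up. The key standing in it, at any yaw, has its origin 4 mm above the tray's.
There are look-alikes about, which are no part of the job. What is shaped like the key but blue, green or orange is not meant.

How it is judged:
By the outcome, as a careful person would: the job done as asked, in the order asked, and still so for the second after the job is handed in, with the robot touching nothing.
It also fails if it takes over 45 s, if anything falls off the work surface, if the arm or the gripper's body presses on something with over 40 N, if the wrist force passes 120 N, or if a joint passes its speed limit or range.

## Working session

There is one attempt and no reset: what is moved stays moved. The work goes in short steps, Python scripts to look and compute and a tool call to move; the robot and the scene stay as the last step left them, time stands still between calls to the robot, and variables do not carry over. Pictures are saved under pics/ and viewed, about 8 in all and at most 12, crops included, and the job is handed in when it is done.

Besides the shell and the picture viewer there is one more tool, called as name([rows], argument=value, ...), one row to a line, values as JSON. carry_out: Moves the arm, as the interface text tells. Its arguments: {"type":"object","properties":{"commands":{"type":"array"},"jaw":{"type":"number"},"newtons":{"type":"number"}},"required":["commands"]}

```bash
mkdir -p pics; cat > h.py <<'E'
import numpy as np,cv2
from station import arm,grab_frame,workorder
from scipy.spatial.transform import Rotation as Ro
def cloud(f):
    v,u=np.mgrid[0:384,0:512]; z=f["range_z"]
    P=np.stack([(u-f["cx"])/f["fx"]*z,(v-f["cy"])/f["fy"]*z,z],-1)
    W=(P-f["t"])@f["R"]; W[z==0]=np.nan
    return W
E
python3 - <<'E'
from h import *
o=arm.get_obs();print(o)
a=grab_frame("scene");b=grab_frame("side")
np.savez("s.npz",**a);np.savez("d.npz",**b)
cv2.imwrite("pics/1.png",np.vstack([a["image"]])) ;cv2.imwrite("pics/2.png",b["image"])
E
```

```text
{'time_s': 0.0, 'q': array([ 1.10356955e+00,  3.53646364e-01,  1.63413508e+00,  3.11962063e-06,
        1.15523779e+00, -2.39860143e-03]), 'joint_velocities': array([ 0.00107974,  0.00032946,  0.00080041,  0.00057707, -0.0008633 ,
       -0.00188537]), 'joint_torque': array([ 2.06923673e-03, -6.05244827e+01, -3.42051923e+01,  1.81638256e-04,
        9.30861424e-03,  3.60997956e-05]), 'eef_pos': array([0.27994609, 0.55825035, 0.23056241]), 'tcp_rot': array([-7.23519452e-01, -3.05679841e+00,  2.17808768e-03]), 'ft_force': array([0.23255013, 0.26705399, 0.23696479]), 'wrist_torque': array([ 0.00137709, -0.04761751,  0.04829455]), 'grip_width': 0.9982847236387639}
```

View pics/1.png

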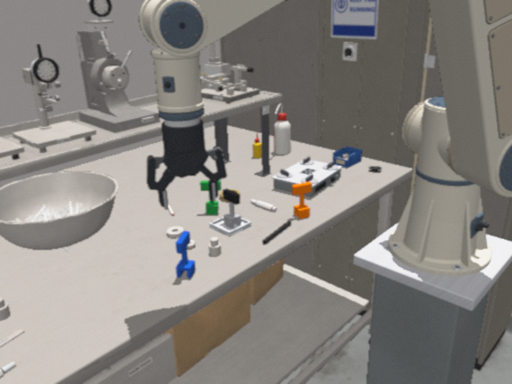

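View pics/2.png

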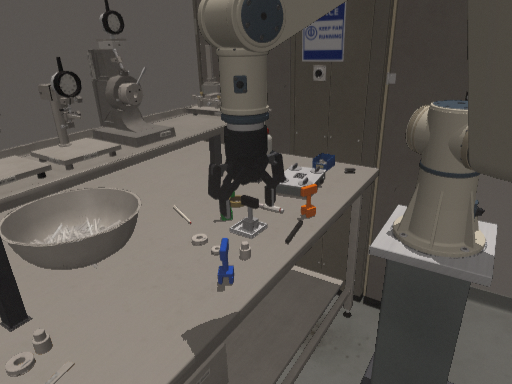

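The black-gripped key stands in the square tray at scene (232,205). The blue (184,255), green (211,195) and orange (302,200) ones are look-alikes, and the case is at (308,176). I'll confirm this in an enlarged crop and measure.

```bash
python3 - <<'E'
from h import *
f=np.load("s.npz");W=cloud(f);im=f["image"]
print(f["fx"],f["R"],f["t"])
c1=cv2.resize(im[180:240,200:260],None,fx=6.5,fy=6.5,interpolation=cv2.INTER_CUBIC)
c2=cv2.resize(im[150:200,265:350],None,fx=7.8,fy=7.8,interpolation=cv2.INTER_CUBIC)
c2=cv2.resize(im[150:200,268:348],(624,390),interpolation=cv2.INTER_CUBIC)
c1=cv2.resize(c1,(390,390))
out=np.hstack([c1,c2]);out=cv2.resize(out,(800,int(390*800/out.shape[1])));cv2.imwrite("pics/3.png",out)
def reg(u0,u1,v0,v1,z0,z1):
    m=np.zeros((384,512),bool);m[v0:v1,u0:u1]=1
    m&=(W[...,2]>z0)&(W[...,2]<z1);return W[m]
for n,r in dict(grip=(215,250,185,210,.08,.12),tray=(205,255,205,240,.009,.022),lid=(268,348,155,200,.035,.047+.003),scr=(268,348,150,200,.054,.075)).items():
    p=reg(*r);print(n,len(p),np.median(p,0).round(4),p.min(0).round(3),p.max(0).round(3))
    rc=cv2.minAreaRect((p[:,:2]*1000).astype(np.float32));print(rc)
E
```

```text
487.92960073850355 [[-0.74250625 -0.66946882 -0.02227014]
 [-0.25277525  0.31083137 -0.91623607]
 [ 0.62031374 -0.67468167 -0.40001938]] [0.45119026 0.1367472  1.24180267]
grip 198 [0.4873 0.2536 0.0968] [0.459 0.202 0.08 ] [0.587 0.264 0.11 ]
((524.0460205078125, 236.88052368164062), (27.924196243286133, 138.12271118164062), 70.54867553710938)
tray 272 [0.4895 0.2573 0.0132] [0.45  0.208 0.009] [0.606 0.297 0.022]
((528.638671875, 250.5291290283203), (88.41846466064453, 155.35585021972656), 88.39139556884766)
lid 963 [ 0.5156 -0.1316  0.0456] [ 0.434 -0.355  0.035] [ 0.686 -0.023  0.05 ]
((537.3898315429688, -160.84722900390625), (249.8907470703125, 300.1838684082031), 46.589359283447266)
scr 149 [ 0.4772 -0.064   0.0612] [ 0.373 -0.237  0.054] [0.686 0.083 0.075]
((474.30047607421875, -107.06278991699219), (206.26353454589844, 378.6545104980469), 55.56367111206055)
```

View pics/3.png

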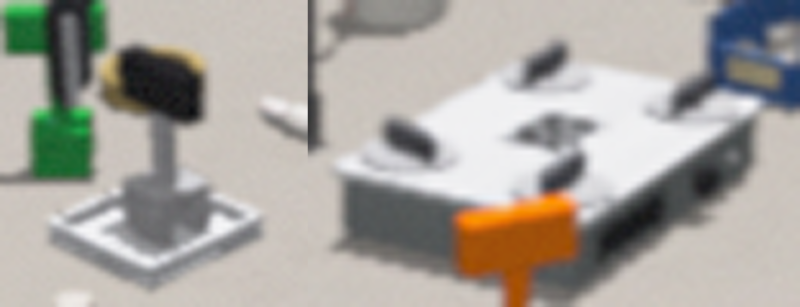

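Crop: the black key stands upright in the aluminium tray, with a wooden object behind its grip. On the case, the near-left screw at about scene (285,173) has its bar across, so it is the open one. I'll move above the key for the wrist view.

carry_out([
  [[-2.9, -2.0, -0.5, 0], [-2.9, -2.0, -0.5, 0], [-2.9, -2.0, -0.5, 0], [-2.9, -2.0, -0.5, 0], [-2.9, -2.0, -0.5, 0], [-2.9, -2.0, -0.5, 0], [-2.9, -2.0, -0.5, 0], [-2.9, -2.0, -0.5, 0], [-2.9, -2.0, -0.5, 0], [-2.9, -2.0, -0.5, 0], [0, 0, 0, 0], [0, 0, 0, 0]],
])

```text
time_s: 1.1
eef_pos: [0.4539, 0.235, 0.2785]
tcp_rot: [-0.717, -3.056, 0.011]
ft_force: [-0.3, -0.2, -1.7]
grip_width: 1.0
```

```bash
cat >> h.py <<'E'
def wcloud(o,f):
    v,u=np.mgrid[0:384,0:512].astype(float); z=f["range_z"]
    x=(u-f["cx"])/f["fx"];y=(v-f["cy"])/f["fy"];r=np.hypot(x,y)+1e-9
    k=np.tan(np.minimum(r,1.5))/r
    P=np.stack([x*k*z,y*k*z,z],-1)
    P=P@f["mount"][:3,:3].T+f["mount"][:3,3]
    W=P@Ro.from_rotvec(o["tcp_rot"]).as_matrix().T+o["eef_pos"];W[z==0]=np.nan
    return W
E
python3 - <<'E'
from h import *
o=arm.get_obs();f=grab_frame("wrist")
np.savez("w1.npz",tcp_rot=o["tcp_rot"],eef_pos=o["eef_pos"],**f)
print(o["time_s"],o["eef_pos"],o["tcp_rot"],f["fx"],f["cx"],f["cy"],f["mount"])
cv2.imwrite("pics/4.png",f["image"])
s=np.load("s.npz");W=cloud(s);print(W[168:178:3,284],W[172,280:292:3])
E
```

```text
1.1 [0.45389766 0.23497082 0.2785393 ] [-0.71694574 -3.05562042  0.01123003] 297.3186396354542 257.02727402095184 191.29770848374235 [[-8.29094480e-04 -9.65568368e-01 -2.60148111e-01  6.64111539e-02]
 [ 9.99999591e-01 -8.94276736e-04  1.32198491e-04  1.54775109e-03]
 [-3.60291085e-04 -2.60147895e-01  9.65568715e-01 -1.42290131e-01]
 [ 0.00000000e+00  0.00000000e+00  0.00000000e+00  1.00000000e+00]]
[[ 0.67615017 -0.20868017 -0.00081583]
 [ 0.55321126 -0.05953623  0.06095778]
 [ 0.55060034 -0.05632774  0.05201513]
 [ 0.53930032 -0.04258214  0.04846984]] [[ 0.57121194 -0.06055609  0.05282894]
 [ 0.55070819 -0.05135822  0.06049393]
 [ 0.54021262 -0.05397981  0.06222531]
 [ 0.5524613  -0.08470083  0.05010165]]
```

View pics/4.png

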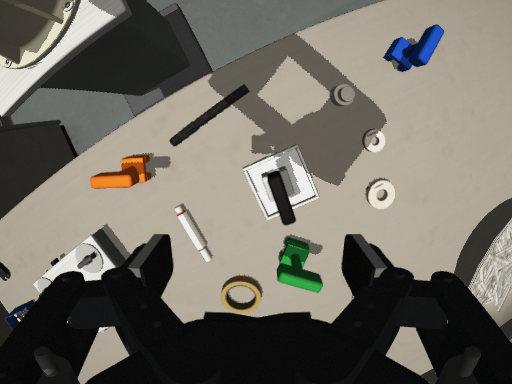

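Wrist view: the key's grip is at about (281,197) in the tray, the green look-alike at (300,270), the case at lower left, and the open screw at about (90,257). Next I'll measure the key, tray, case and screw.

```bash
python3 - <<'E'
from h import *
f=np.load("w1.npz");W=wcloud(f,f);im=f["image"]
def reg(u0,u1,v0,v1,z0,z1):
    m=np.zeros((384,512),bool);m[v0:v1,u0:u1]=1
    m&=(W[...,2]>z0)&(W[...,2]<z1);return W[m]
def show(n,p):
    rc=cv2.minAreaRect((p[:,:2]*1000).astype(np.float32));bp=cv2.boxPoints(rc)
    e=max([bp[1]-bp[0],bp[2]-bp[1]],key=np.linalg.norm)
    d=p[:,:2]-p[:,:2].mean(0);w,V=np.linalg.eigh(d.T@d)
    print(n,len(p),"z",np.median(p[:,2]).round(4),"c",np.round(rc[0],1),np.round(rc[1],1),"yaw",np.degrees(np.arctan2(e[1],e[0])).round(1),"pca",np.degrees(np.arctan2(V[1,1],V[0,1])).round(1))
show("grip",reg(262,305,160,230,.1,.115))
show("tray",reg(235,325,140,225,.010,.018))
show("green",reg(270,330,230,300,.085,.12))
show("openscrew",reg(72,106,242,275,.056,.07))
show("disc",reg(72,106,240,275,.0463,.052))
show("lid",reg(20,165,220,330,.040,.0465))
t=Ro.from_rotvec(f["tcp_rot"]).as_matrix();print(t.round(3))
E
```

```text
grip 715 z 0.1074 c [492.1 246.4] [16.  60.2] yaw -7.0 pca 172.6
tray 653 z 0.0134 c [496.7 251.3] [84.7 85. ] yaw -1.9 pca 60.5
green 738 z 0.1024 c [601.5 222.6] [59.2 16.6] yaw 44.2 pca -135.1
openscrew 110 z 0.0628 c [463.6 -73.1] [12.1 39.8] yaw -89.8 pca 95.9
disc 488 z 0.0477 c [465.1 -75.5] [52.4 64.8] yaw -60.8 pca -174.2
lid 1104 z 0.0447 c [ 525.2 -195.1] [149.7 324.9] yaw -82.9 pca 88.6
[[-0.896  0.445 -0.005]
 [ 0.445  0.896 -0.006]
 [ 0.001 -0.008 -1.   ]]
```

carry_out([
  [[-1.5, 1.4, 2, 0], [-1.45, 1.35, 2, 0], [0, 0, 3, -0.11], [0, 0, 3, -0.11], [0, 0, 1, -0.11], [0, 0, 0, 0], [0, 0, 0, 0]],
])

```text
time_s: 1.73
eef_pos: [0.4909, 0.2536, 0.1635]
tcp_rot: [-0.177, -3.133, 0.008]
ft_force: [-0.5, 0.9, 0.4]
grip_width: 1.002
```

```bash
cat >> h.py <<'E'
def rel(tx,ty,tz,yaw):
    "tool-axis shift (cm) and turn to reach pose"
    o=arm.get_obs();M=Ro.from_rotvec(o["tcp_rot"]).as_matrix()
    d=M.T@(np.array([tx,ty,tz])-o["eef_pos"])*100
    y=np.degrees(np.arctan2(M[1,0],M[0,0]));dy=(yaw-y+180)%360-180
    print("t",o["time_s"],"pos",o["eef_pos"].round(4),"yaw",y.round(1),"shift",d.round(2),"turn",np.radians(-dy).round(3),"zax",M[:,2].round(3),"q",o["q"].round(2),"F",o["ft_force"].round(1),"T",o["wrist_torque"].round(2),o["grip_width"].round(3))
E
python3 -c "
from h import *
rel(.4921,.2464,.074,173)"
```

```text
Traceback (most recent call last):
  File "h.py", line 22, in rel
    print("t",o["time_s"],"pos",o["eef_pos"].round(4),"yaw",y.round(1),"shift",d.round(2),"turn",np.radians(-dy).round(3),"zax",M[:,2].round(3),"q",o["q"].round(2),"F",o["ft_force"].round(1),"T",o["wrist_torque"].round(2),o["grip_width"].round(3))
                                                                                                                                                                                                                              ^^^^^^^^^^^^^^^^^^^^^
AttributeError: 'float' object has no attribute 'round'
```

```bash
sed -i 's/o\["grip_width"\].round(3)/round(o["grip_width"],3)/' h.py
python3 -c "
from h import *
rel(.4921,.2464,.074,173)"
```

```text
t 1.7333 pos [0.4909 0.2536 0.1635] yaw 173.6 shift [-0.23 -0.65  8.95] turn 0.01 zax [-0.004 -0.005 -1.   ] q [ 0.48  0.32  1.85 -0.    0.98 -0.98] F [-0.5  0.9  0.4] T [-0.   -0.01  0.01] 1.002
```

carry_out([
  [[-0.2, -0.65, 0, 0.01], [0, 0, 2.5, 0], [0, 0, 2.5, 0], [0, 0, 2.5, 0], [0, 0, 1.4, 0], [0, 0, 0, 0]],
])

```text
time_s: 2.23
eef_pos: [0.4963, 0.2501, 0.0796]
tcp_rot: [0.22, 3.126, 0.003]
ft_force: [-1.2, -0.2, 0.1]
grip_width: 1.003
```

carry_out([
  [[0, 0, 0, 0], [0, 0, 0, 0], [0, 0, 0, 0], [0, 0, 0, 0], [0, 0, 0, 0], [0, 0, 0, 0], [0, 0, 0, 0], [0, 0, 0, 0], [0, 0, 0, 0], [0, 0, 0, 0]],
], jaw=1, newtons=70)

```text
time_s: 3.07
eef_pos: [0.4997, 0.2516, 0.0869]
tcp_rot: [0.229, 3.117, 0.01]
ft_force: [-0.7, 0.1, -2.1]
grip_width: 0.173
```

```bash
python3 -c "
from h import *
rel(.4921,.2464,.274,173)"
```

```text
t 3.0667 pos [0.4997 0.2516 0.0869] yaw 171.6 shift [  0.38  -0.48 -18.72] turn -0.024 zax [ 0.017  0.005 -1.   ] q [ 0.47  0.43  1.9  -0.    0.8  -0.96] F [-0.7  0.1 -2.1] T [ 0.02  0.02 -0.06] 0.173
```

carry_out([
  [[0, 0, 0, 0], [0, 0, 0, 0], [0, 0, 0, 0], [0, 0, 0.5, 0], [0, 0, 0.6, 0], [0, 0, 0.3, 0]],
], jaw=0.5)

```text
time_s: 3.57
eef_pos: [0.5008, 0.2521, 0.0726]
tcp_rot: [0.229, 3.115, 0.012]
ft_force: [-0.5, 0.1, 0.9]
grip_width: 0.502
```

```bash
python3 - <<'E'
from h import *
rel(.4921,.2464,.074,173)
o=arm.get_obs();f=grab_frame("wrist");W=wcloud(o,f)
cv2.imwrite("pics/5.png",f["image"])
m=(W[...,2]>.1)&(W[...,2]<.116)&(np.hypot(W[...,0]-.495,W[...,1]-.248)<.045)
p=W[m];print(len(p),p[:,:2].min(0),p[:,:2].max(0));print(cv2.minAreaRect((p[:,:2]*1000).astype(np.float32)))
E
```

```text
t 3.5667 pos [0.5008 0.2521 0.0726] yaw 171.6 shift [ 0.77 -0.69 -0.16] turn -0.024 zax [ 0.018  0.006 -1.   ] q [ 0.47  0.45  1.91 -0.    0.77 -0.96] F [-0.5  0.1  0.9] T [-0.01 -0.04  0.01] 0.502
6277 [0.46260782 0.21359128] [0.52201293 0.29267383]
((492.9532165527344, 253.5672607421875), (59.14577102661133, 54.93820571899414), 39.180049896240234)
```

View pics/5.png

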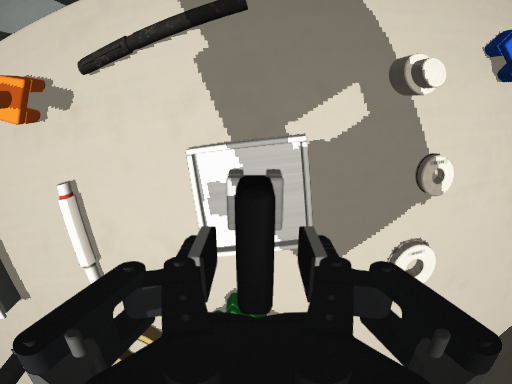

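The key is upright between the fingers, with its grip at (255,245). The pads sit off-centre along the grip, so I'll shift 7 mm and close again.

carry_out([
  [[0.7, 0, 0, 0], [0, 0, 0, 0]],
])

```text
time_s: 3.78
eef_pos: [0.4926, 0.2527, 0.071]
tcp_rot: [0.23, 3.117, 0.01]
ft_force: [-1.4, 0.4, -0.7]
grip_width: 0.497
```

carry_out([
  [[0, 0, 0, 0], [0, 0, 0, 0], [0, 0, 0, 0], [0, 0, 0, 0], [0, 0, 0, 0], [0, 0, 0, 0], [0, 0, 0, 0]],
], jaw=1, newtons=100)

```text
time_s: 4.37
eef_pos: [0.492, 0.2529, 0.0712]
tcp_rot: [0.228, 3.118, 0.01]
ft_force: [-0.3, 0.3, -0.7]
grip_width: 0.174
```

```bash
python3 -c "
from h import *
rel(.4921,.2464,.274,173)"
```

```text
t 4.3667 pos [0.492  0.2529 0.0712] yaw 171.6 shift [ -0.41  -0.49 -20.28] turn -0.024 zax [ 0.016  0.005 -1.   ] q [ 0.47  0.44  1.92 -0.    0.76 -0.95] F [-0.3  0.3 -0.7] T [-0.    0.03  0.01] 0.174
```

carry_out([
  [[0, 0, -2, 0], [0, 0, -4, 0], [0, 0, -4, 0], [0, 0, -4, 0], [0, -2, -1.5, 0], [0, -3.5, 0, 0], [0, -3.5, 0, 0], [0, -3.5, 0, 0], [0, -3.5, 0, 0], [0, -3.5, 0, 0], [0, -2, 0, 0], [0, 0, 0, 0]],
])

```text
time_s: 5.37
eef_pos: [0.4563, 0.0321, 0.2324]
tcp_rot: [0.22, 3.116, 0.008]
ft_force: [-0.3, -0.0, -1.2]
grip_width: 0.175
```

carry_out([
  [[0, 0, 0, 0.06], [0, 0, 0, 0.12], [0, 0, 0, 0.12], [0, 0, 0, 0.12], [0, 0, 0, 0.12], [0, 0, 0, 0.12], [0, 0, 0, 0.12], [0, 0, 0, 0.12], [0, 0, 0, 0.12], [0, 0, 0, 0.12], [0, 0, 0, 0.12], [0, 0, 0, 0.06], [0, 0, 0, 0]],
])

```text
time_s: 6.45
eef_pos: [0.4555, 0.0351, 0.2316]
tcp_rot: [2.161, 2.269, 0.025]
ft_force: [0.5, 0.1, -2.6]
grip_width: 0.176
```

```bash
python3 - <<'E'
from h import *
rel(.464,-.074,.2,96)
o=arm.get_obs();f=grab_frame("wrist");W=wcloud(o,f)
np.savez("w2.npz",tcp_rot=o["tcp_rot"],eef_pos=o["eef_pos"],**f)
cv2.imwrite("pics/6.png",f["image"])
E
```

```text
t 6.45 pos [0.4555 0.0351 0.2316] yaw 92.8 shift [-10.96   0.26   3.11] turn -0.056 zax [ 0.017  0.006 -1.   ] q [0.07 0.08 1.99 0.01 1.06 0.02] F [ 0.5  0.1 -2.6] T [-0.02  0.02  0.03] 0.176
```

View pics/6.png

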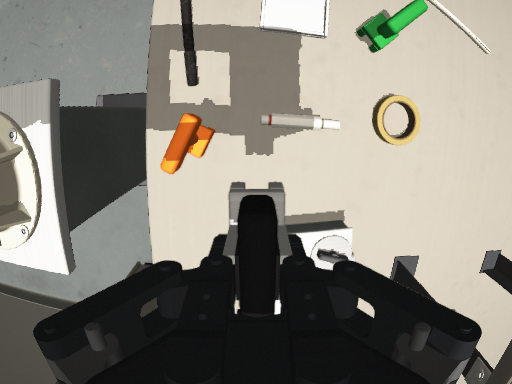

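```bash
python3 - <<'E'
from h import *
f=np.load("w2.npz");W=wcloud(f,f);im=f["image"]
print(W[252,332],W[238,348],W[238,300])
m=np.zeros((384,512),bool);m[225:270,295:360]=1
for n,a,b in(("bar",.057,.07),("disc",.0465,.052),("lid",.04,.0465)):
    k=m&(W[...,2]>a)&(W[...,2]<b);p=W[k][:,:2]*1000
    d=p-p.mean(0);V=np.linalg.eigh(d.T@d)[1][:,1]
    print(n,len(p),cv2.minAreaRect(p.astype(np.float32)),np.degrees(np.arctan2(V[1],V[0])))
a=cv2.resize(im[215:285,280:365],(560,460),interpolation=cv2.INTER_CUBIC)
g=np.load("w1.npz");W1=wcloud(g,g);print(W1[257,90])
print(W1[235,98],W1[300,100])
b=g["image"][225:340,0:160];b=cv2.resize(b,(560,402),interpolation=cv2.INTER_CUBIC)
# top-down map from scene+side clouds
cv2.imwrite("pics/7.png",cv2.resize(np.vstack([a,b]),(390,600)))
S=np.load("s.npz");C=cloud(S);
k=(C[...,2]>.055)&(C[...,2]<.075);k[:150]=0;k[195:]=0;k[:,:265]=0;k[:,350:]=0
n,l,st,ce=cv2.connectedComponentsWithStats(k.astype(np.uint8))
for i in range(1,n):
    if st[i,4]>8:print(st[i],np.median(C[l==i],0).round(3))
E
```

```text
[ 0.5559682  -0.05637488  0.05213171] [ 0.57678605 -0.04034029  0.0448963 ] [0.47572276 0.04456113 0.2429154 ]
bar 176 ((556.4346923828125, -62.30156707763672), (12.575634002685547, 38.429996490478516), 71.98548126220703) 172.12229223630146
disc 743 ((555.5382080078125, -58.522430419921875), (49.14237976074219, 56.39375305175781), 88.36795806884766) -154.88913908119682
lid 680 ((547.4344482421875, -54.17789840698242), (72.58604431152344, 48.98240280151367), 7.666929721832275) -171.85366838876814
[ 0.46039261 -0.05555824  0.06187717]
[ 0.44064551 -0.04509259  0.02658947] [0.42485961 0.18979671 0.34424704]
[265 154   4   7  23] [ 0.681 -0.116  0.066]
[303 156   7   6  24] [ 0.571 -0.201  0.061]
[327 161   7   6  22] [ 0.477 -0.211  0.062]
[280 169   9   6  30] [ 0.552 -0.058  0.061]
[305 174   8   7  29] [ 0.46  -0.064  0.06 ]
```

View pics/7.png

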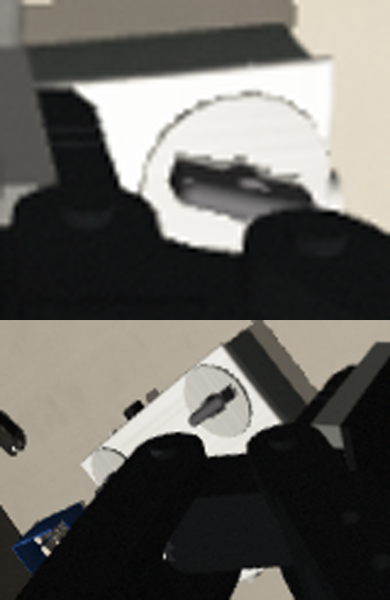

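The open screw is B at about (0.555, -0.058). The one I measured earlier at (0.46, -0.064) is a locked one. I'll turn to the fitting yaw and check for obstacles beyond the case.

carry_out([
  [[0, 0, 0, -0.06], [0, 0, 0, -0.12], [0, 0, 0, -0.12], [0, 0, 0, -0.12], [0, 0, 0, -0.12], [0, 0, 0, -0.12], [0, 0, 0, -0.12], [0, 0, 0, -0.12], [0, 0, 0, -0.12], [0, 0, 0, -0.12], [0, 0, 0, -0.12], [0, 0, 0, 0]],
])

```text
time_s: 7.5
eef_pos: [0.4553, 0.0384, 0.231]
tcp_rot: [0.302, 3.112, 0.014]
ft_force: [0.1, -0.0, -3.0]
grip_width: 0.174
```

```bash
python3 - <<'E'
from h import *
rel(.60,-.07,.23,165)
for n in("s","d"):
    C=cloud(np.load(n+".npz")).reshape(-1,3)
    for y0 in np.arange(-.3,.2,.1):
      k=(C[:,2]>.08)&(C[:,2]<.6)&(C[:,1]>y0)&(C[:,1]<y0+.1)&(C[:,0]>.5)&(C[:,0]<1.1)
      p=C[k]
      if len(p)>5:print(n,y0.round(1),len(p),p.min(0).round(3),np.percentile(p,5,0).round(3),p.max(0).round(3))
E
```

```text
t 7.5 pos [0.4553 0.0384 0.231 ] yaw 168.9 shift [-16.28  -7.85   0.25] turn 0.068 zax [ 0.016  0.007 -1.   ] q [ 0.08  0.08  1.99  0.01  1.06 -1.3 ] F [ 0.1 -0.  -3. ] T [-0.03  0.02  0.03] 0.174
s -0.3 19 [ 0.77  -0.299  0.08 ] [ 0.772 -0.298  0.081] [ 0.845 -0.226  0.203]
s -0.2 886 [ 0.661 -0.192  0.081] [ 0.67  -0.179  0.089] [ 0.93  -0.1    0.304]
s -0.1 1727 [ 0.664 -0.1    0.081] [ 0.67  -0.096  0.209] [ 0.929 -0.     0.455]
s 0.0 835 [0.661 0.    0.252] [0.668 0.003 0.259] [0.865 0.1   0.338]
s 0.1 402 [0.583 0.1   0.09 ] [0.668 0.106 0.257] [0.946 0.2   0.302]
d -0.2 218 [ 0.667 -0.191  0.08 ] [ 0.672 -0.178  0.085] [ 0.929 -0.1    0.28 ]
d -0.1 826 [ 0.782 -0.1    0.082] [ 0.797 -0.058  0.302] [ 0.943 -0.     0.517]
d 0.0 707 [0.689 0.    0.274] [0.737 0.007 0.274] [0.944 0.1   0.341]
d 0.1 768 [0.668 0.1   0.253] [0.672 0.107 0.262] [0.945 0.2   0.301]
```

carry_out([
  [[-2.4, -1.9, 0, 0], [-2.4, -1.9, 0, 0], [-2.4, -1.9, 0, 0], [-2.4, -1.9, 0, 0], [-2.4, -1.9, 0, 0], [-2.4, -1.8, 0, 0], [0, 0, 0, 0.06], [0, 0, 0, 0]],
])

```text
time_s: 8.17
eef_pos: [0.5795, -0.1053, 0.2305]
tcp_rot: [0.418, 3.099, 0.016]
ft_force: [0.1, 0.8, -2.4]
grip_width: 0.178
```

```bash
python3 - <<'E'
from h import *
rel(.555,-.059,.2,165)
o=arm.get_obs();f=grab_frame("wrist");W=wcloud(o,f)
np.savez("w3.npz",tcp_rot=o["tcp_rot"],eef_pos=o["eef_pos"],**f)
# rectified top-down orthophoto of lid region at 1 px = 0.5mm, plane z=.06
M=Ro.from_rotvec(o["tcp_rot"]).as_matrix();mt=f["mount"]
xs=np.arange(.40,.65,.0005);ys=np.arange(.02,-.28,-.0005)
X,Y=np.meshgrid(xs,ys)
def ortho(z):
    P=np.stack([X,Y,np.full_like(X,z)],-1)-o["eef_pos"];P=P@M-mt[:3,3];P=P@mt[:3,:3]
    r=np.hypot(P[...,0],P[...,1]);th=np.arctan2(r,P[...,2]);k=th/(r+1e-9)
    return cv2.remap(f["image"],(f["cx"]+f["fx"]*P[...,0]*k).astype(np.float32),(f["cy"]+f["fy"]*P[...,1]*k).astype(np.float32),cv2.INTER_CUBIC)
cv2.imwrite("pics/8.png",np.hstack([ortho(.062)[:300],cv2.rotate(cv2.resize(f["image"],(400,300)),0)[:300,:300] if 0 else cv2.resize(f["image"],(400,300))])[:,:800])
for n,a,b in(("bar",.056,.07),("disc",.0465,.052)):
    k=(np.hypot(W[...,0]-.555,W[...,1]+.059)<.033)&(W[...,2]>a)&(W[...,2]<b);p=W[k][:,:2]*1000
    d=p-p.mean(0);V=np.linalg.eigh(d.T@d)[1][:,1]
    print(n,len(p),np.median(W[k],0),cv2.minAreaRect(p.astype(np.float32)),np.degrees(np.arctan2(V[1],V[0])),cv2.minEnclosingCircle(p.astype(np.float32)))
E
```

```text
t 8.1667 pos [ 0.5795 -0.1053  0.2305] yaw 164.6 shift [3.63 3.78 3.05] turn -0.007 zax [ 0.016  0.008 -1.   ] q [-0.19  0.29  1.72  0.01  1.11 -1.5 ] F [ 0.1  0.8 -2.4] T [-0.02  0.04 -0.02] 0.178
bar 318 [ 0.55631106 -0.0630196   0.06270903] ((557.1031494140625, -62.570899963378906), (12.044821739196777, 39.45065689086914), 75.9871597290039) 166.03660440726023 ((556.8942260742188, -63.112525939941406), 19.804866790771484)
disc 1402 [ 0.55660376 -0.0651132   0.04773242] ((557.1220092773438, -59.92634201049805), (59.079959869384766, 54.38236999511719), 75.46216583251953) 75.17503476415466 ((554.9611206054688, -59.30305862426758), 30.958738327026367)
```

View pics/8.png

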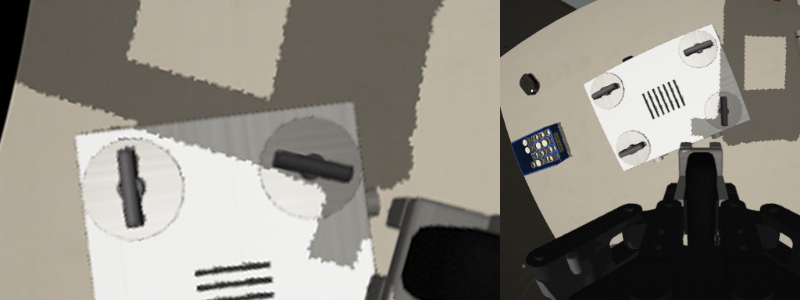

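The ortho view shows the open screw's bar at (313,166), yaw about -13.5°, with the lid edges at 6° and 96°. A held-key check comes before moving over it.

```bash
python3 - <<'E'
from h import *
rel(.5568,-.0628,.148,166.3)
f=np.load("w3.npz");W=wcloud(f,f);c=f["eef_pos"]
M=Ro.from_rotvec(f["tcp_rot"]).as_matrix()
for n,u0,u1,v0,v1,a,b in(("grip",225,285,180,320,.262,.275),("fork",225,285,175,200,.19,.215)):
    m=np.zeros((384,512),bool);m[v0:v1,u0:u1]=1
    m&=(W[...,2]>a)&(W[...,2]<b);q=(W[m]-c)@M*1000
    print(n,len(q),np.median(W[m][:,2]),q.min(0).round(1),q.max(0).round(1),np.percentile(q,[3,97],axis=0).round(1))
E
```

```text
t 8.2167 pos [ 0.5796 -0.1052  0.2306] yaw 164.9 shift [3.42 3.4  8.26] turn -0.025 zax [ 0.016  0.008 -1.   ] q [-0.19  0.29  1.72  0.01  1.11 -1.5 ] F [ 0.5 -0.5 -2.3] T [-0.01  0.02  0.06] 0.177
grip 4617 0.26667888881931556 [-21.4 -11.6 -44.7] [ 29.4  12.8 -31.5] [[-17.8  -7.6 -39.5]
 [ 27.9  10.7 -33.1]]
fork 402 0.1943810613027489 [ 12.8 -16.   33.9] [18.2 18.7 40.4] [[ 13.3 -15.2  34.3]
 [ 18.   17.9  39.9]]
```

carry_out([
  [[1.7, 1.63, 0, -0.02], [1.7, 1.63, 0, 0], [0, 0, 2.5, 0], [0, 0, 2.5, 0], [0, 0, 2, 0], [0, 0, 0, 0], [0, 0, 0, 0]],
])

```text
time_s: 8.8
eef_pos: [0.5529, -0.0585, 0.16]
tcp_rot: [0.367, 3.103, 0.017]
ft_force: [0.6, 0.6, -1.8]
grip_width: 0.175
```

```bash
python3 - <<'E'
from h import *
rel(.5568-.0004,-.0628-.0014,.1152,166.3)
E
```

```text
t 8.8 pos [ 0.5529 -0.0585  0.16  ] yaw 166.5 shift [-0.41 -0.53  4.48] turn 0.004 zax [ 0.018  0.009 -1.   ] q [-0.11  0.32  1.86  0.01  0.94 -1.46] F [ 0.6  0.6 -1.8] T [ 0.03  0.01 -0.01] 0.175
```

carry_out([
  [[-0.41, -0.53, 0, 0], [0, 0, 0, 0], [0, 0, 0, 0]],
])

```text
time_s: 9.05
eef_pos: [0.5566, -0.0645, 0.1628]
tcp_rot: [0.363, 3.101, 0.017]
ft_force: [-0.3, -0.2, -1.2]
grip_width: 0.175
```

```bash
python3 - <<'E'
from h import *
rel(.5568-.0004,-.0628-.0014,.1152,166.3)
o=arm.get_obs();a=grab_frame("wrist");b=grab_frame("scene");c=grab_frame("side")
cr=lambda i,u,v,w,h:cv2.resize(i[v:v+h,u:u+w],(400,300),interpolation=cv2.INTER_CUBIC)
cv2.imwrite("pics/9.png",np.vstack([np.hstack([cr(b["image"],250,130,80,60),cr(c["image"],240,130,80,60)]),np.hstack([cr(a["image"],170,120,180,135),cr(c["image"],0,0,512,384)])]))
E
```

```text
t 9.05 pos [ 0.5566 -0.0645  0.1628] yaw 166.6 shift [ 0.11 -0.03  4.76] turn 0.006 zax [ 0.02   0.008 -1.   ] q [-0.12  0.32  1.85  0.01  0.95 -1.47] F [-0.3 -0.2 -1.2] T [-0.03 -0.01  0.  ] 0.175
```

View pics/9.png

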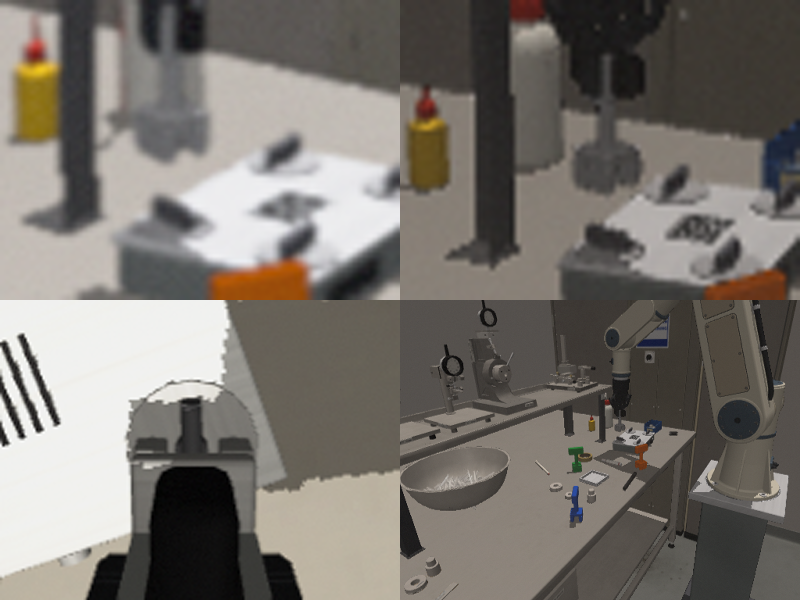

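The bar (at wrist-crop x≈190) lies centred in the slot between the prongs, so I'll lower the key.

carry_out([
  [[0.1, 0, 0.8, 0], [0, 0, 0.9, 0], [0, 0, 0.9, 0], [0, 0, 0.8, 0], [0, 0, 0.5, 0], [0, 0, 0, 0]],
])

```text
time_s: 9.7
eef_pos: [0.5562, -0.064, 0.1196]
tcp_rot: [0.364, 3.101, 0.017]
ft_force: [-1.2, -0.2, -2.0]
grip_width: 0.175
```

```bash
python3 -c "
from h import *
rel(.5564,-.0642,.1152,166.3)"
```

```text
t 9.7 pos [ 0.5562 -0.064   0.1196] yaw 166.6 shift [-0.02 -0.02  0.44] turn 0.005 zax [ 0.021  0.008 -1.   ] q [-0.12  0.38  1.88  0.01  0.86 -1.47] F [-1.2 -0.2 -2. ] T [-0.03  0.07 -0.03] 0.175
```

carry_out([
  [[0, 0, 0.3, 0], [0, 0, 0, 0.08], [0, 0, 0, 0.1], [0, 0, 0, 0.1], [0, 0, 0, 0.1], [0, 0, 0, 0.1], [0, 0, 0, 0.1], [0, 0, 0, 0.1], [0, 0, 0, 0.1], [0, 0, 0, 0.1], [0, 0, 0, 0.1], [0, 0, 0, 0.1], [0, 0, 0, 0.1], [0, 0, 0, 0]],
])

```text
time_s: 10.87
eef_pos: [0.5566, -0.065, 0.1155]
tcp_rot: [2.096, 2.326, 0.026]
ft_force: [-0.8, 0.6, 0.4]
grip_width: 0.173
```

```bash
python3 -c "
from h import *
rel(.5564,-.0642,.1162,84)"
```

```text
t 10.8667 pos [ 0.5566 -0.065   0.1155] yaw 96.0 shift [ 0.08 -0.01 -0.07] turn 0.209 zax [ 0.019  0.005 -1.   ] q [-0.12  0.38  1.88  0.01  0.85 -0.23] F [-0.8  0.6  0.4] T [-0.03  0.23  0.06] 0.173
```

carry_out([
  [[0, 0, 0, 0.06], [0, 0, 0, 0.06], [0, 0, 0, 0.06], [0, 0, 0, 0]],
])

```text
time_s: 11.2
eef_pos: [0.5566, -0.0651, 0.1155]
tcp_rot: [2.291, 2.136, 0.027]
ft_force: [-0.9, -0.2, 0.4]
grip_width: 0.171
```

```bash
python3 -c "
from h import *
rel(.5564,-.0642,.1162,84)"
```

```text
t 11.2 pos [ 0.5566 -0.0651  0.1155] yaw 86.0 shift [ 0.09 -0.02 -0.07] turn 0.035 zax [ 0.019  0.005 -1.   ] q [-0.12  0.38  1.88  0.01  0.85 -0.06] F [-0.9 -0.2  0.4] T [-0.03  0.17  0.07] 0.171
```

carry_out([
  [[0, 0, 0, 0.04], [0, 0, 0, 0.04], [0, 0, 0, 0.03]],
])

```text
time_s: 11.45
eef_pos: [0.5565, -0.0652, 0.1155]
tcp_rot: [2.392, 2.023, 0.027]
ft_force: [-0.5, 0.2, -1.7]
grip_width: 0.176
```

```bash
python3 -c "
from h import *
rel(.5564,-.0642,.1162,84)"
```

```text
t 11.45 pos [ 0.5565 -0.0652  0.1155] yaw 80.4 shift [ 0.1  -0.03 -0.07] turn -0.062 zax [ 0.019  0.004 -1.   ] q [-0.12  0.38  1.88  0.01  0.86  0.04] F [-0.5  0.2 -1.7] T [-0.01  0.15  0.89] 0.176
```

The wrist torque jumped from 0.07 to 0.89 N m, so the screw is at its stop. I'll nudge it once more to be sure, then turn back to mid-play and lift.

carry_out([
  [[0, 0, 0, 0.04], [0, 0, 0, 0]],
])

```text
time_s: 11.62
eef_pos: [0.5565, -0.0652, 0.1155]
tcp_rot: [2.422, 1.987, 0.026]
ft_force: [-0.3, 0.8, -1.6]
grip_width: 0.175
```

```bash
python3 -c "
from h import *
rel(.5564,-.0642,.1162,94)"
```

```text
t 11.6167 pos [ 0.5565 -0.0652  0.1155] yaw 78.7 shift [ 0.1  -0.03 -0.07] turn -0.266 zax [ 0.018  0.003 -1.   ] q [-0.12  0.38  1.88  0.01  0.86  0.07] F [-0.3  0.8 -1.6] T [0.14 0.1  1.15] 0.175
```

carry_out([
  [[0, 0, 0, -0.08], [0, 0, 0, -0.08], [0, 0, 0, -0.06], [0, 0, 0, 0]],
])

```text
time_s: 11.95
eef_pos: [0.5568, -0.0647, 0.1156]
tcp_rot: [2.158, 2.269, 0.025]
ft_force: [-0.3, -0.5, -1.1]
grip_width: 0.176
```

carry_out([
  [[0, 0, -0.8, 0], [0, 0, -1, 0], [0, 0, -2, 0], [0, 0, -2.5, 0], [0, 0, -2.5, 0], [0, 0, -2, 0], [0, 0, 0, 0]],
])

```text
time_s: 12.53
eef_pos: [0.5543, -0.0652, 0.2317]
tcp_rot: [2.161, 2.266, 0.026]
ft_force: [2.0, -1.1, -1.5]
grip_width: 0.171
```

```bash
python3 - <<'E'
from h import *
rel(.4967,.2513,.23,96)
o=arm.get_obs();b=grab_frame("scene");c=grab_frame("side");a=grab_frame("wrist")
cr=lambda i,u,v,w,h:cv2.resize(i[v:v+h,u:u+w],(400,300),interpolation=cv2.INTER_CUBIC)
cv2.imwrite("pics/10.png",np.vstack([np.hstack([cr(b["image"],260,135,80,60),cr(c["image"],265,145,80,60)]),np.hstack([cr(a["image"],0,0,512,384),cr(b["image"],150,70,200,150)])]))
E
```

```text
t 12.5333 pos [ 0.5543 -0.0652  0.2317] yaw 92.7 shift [31.89 -4.25  0.23] turn -0.057 zax [ 0.018  0.005 -1.   ] q [-0.12  0.24  1.79  0.01  1.09 -0.18] F [ 2.  -1.1 -1.5] T [ 0.01 -0.04 -0.02] 0.171
```

View pics/10.png

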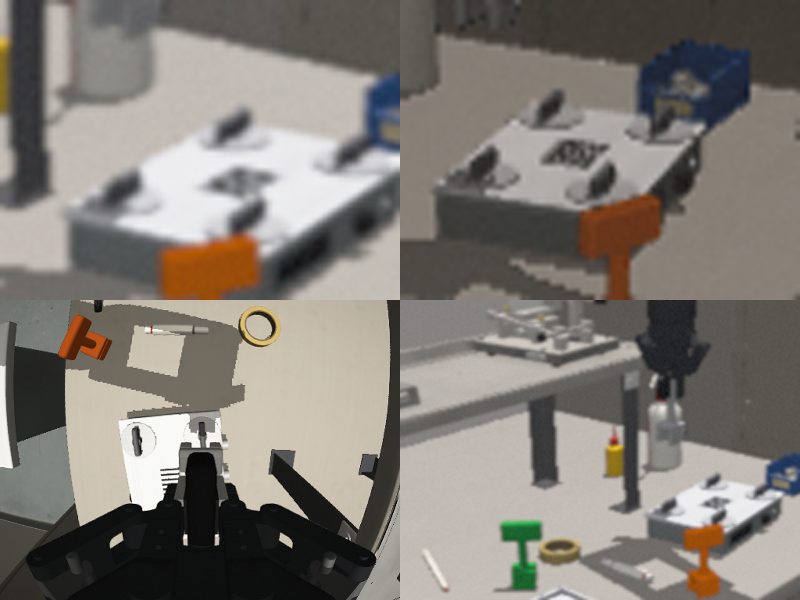

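All four bars now look parallel. I'll carry the key back to the tray.

carry_out([
  [[2, -0.3, 0, 0], [3.4, -0.45, 0, 0], [3.4, -0.45, 0, 0], [3.4, -0.45, 0, 0], [3.4, -0.45, 0, 0], [3.4, -0.45, 0, 0], [3.4, -0.45, 0, 0], [3.4, -0.45, 0, 0], [3.4, -0.45, 0, 0], [2, -0.3, 0, 0], [0, 0, 0, 0], [0, 0, 0, 0]],
])

```text
time_s: 13.68
eef_pos: [0.4817, 0.2549, 0.2068]
tcp_rot: [-2.167, -2.259, 0.022]
ft_force: [-0.3, 0.2, -2.0]
grip_width: 0.178
```

```bash
python3 - <<'E'
from h import *
rel(.4961,.2502,.072,93)
b=grab_frame("scene");c=grab_frame("side")
np.savez("s2.npz",**b)
for n,F in(("scene",b),("side",c)):
  C=cloud(F)
  for nm,x,y in(("A",.462,-.067),("B",.557,-.064),("C",.571,-.205),("D",.479,-.213)):
    k=(np.hypot(C[...,0]-x,C[...,1]-y)<.028)&(C[...,2]>.055)&(C[...,2]<.072);p=C[k][:,:2]
    d=p-p.mean(0);V=np.linalg.eigh(d.T@d)[1][:,1]
    print(n,nm,len(p),p.mean(0).round(3),np.degrees(np.arctan2(V[1],V[0])).round(1)%180)
E
```

```text
t 13.6833 pos [0.4817 0.2549 0.2068] yaw 92.4 shift [-0.5   1.66 13.45] turn -0.011 zax [-0.017 -0.003 -1.   ] q [0.48 0.26 1.82 0.01 1.08 0.44] F [-0.3  0.2 -2. ] T [ 0.02 -0.02  0.02] 0.178
scene A 27 [ 0.461 -0.071] 97.2
scene B 27 [ 0.553 -0.058] 94.0
scene C 27 [ 0.571 -0.202] 95.2
scene D 23 [ 0.477 -0.211] 92.0
side A 18 [ 0.462 -0.071] 95.3
side B 19 [ 0.556 -0.062] 95.7
side C 18 [ 0.573 -0.201] 92.4
side D 17 [ 0.479 -0.212] 93.8
```

B measures in line with the others, at about 95°. Lowering the key into the tray.

carry_out([
  [[-0.5, 1.6, 0, 0], [0, 0, 2, 0], [0, 0, 3, 0], [0, 0, 3, 0], [0, 0, 2, 0], [0, 0, 1, 0], [0, 0, 0, 0], [0, 0, 0, 0]],
])

```text
time_s: 14.45
eef_pos: [0.5058, 0.2392, 0.0931]
tcp_rot: [-2.184, -2.249, 0.017]
ft_force: [0.2, -0.2, -0.6]
grip_width: 0.173
```

```bash
python3 - <<'E'
from h import *
rel(.4961,.2502,.072,93)
E
```

```text
t 14.45 pos [0.5058 0.2392 0.0931] yaw 91.7 shift [ 1.13 -0.91  2.12] turn -0.023 zax [-0.012 -0.003 -1.   ] q [0.44 0.43 1.88 0.   0.85 0.41] F [ 0.2 -0.2 -0.6] T [ 0.04  0.04 -0.  ] 0.173
```

carry_out([
  [[0.55, -0.45, 0, 0], [0.55, -0.45, 0, 0], [0, 0, 0.7, 0], [0, 0, 0.7, 0], [0, 0, 0.5, 0], [0, 0, 0, 0], [0, 0, 0, 0]],
])

```text
time_s: 15.03
eef_pos: [0.4988, 0.2523, 0.0775]
tcp_rot: [-2.186, -2.251, 0.004]
ft_force: [0.4, 0.0, -1.6]
grip_width: 0.177
```

```bash
python3 - <<'E'
from h import *
rel(.4961,.2502,.0712,93)
E
```

```text
t 15.0333 pos [0.4988 0.2523 0.0775] yaw 91.7 shift [-0.2  -0.28  0.63] turn -0.023 zax [-0.005  0.001 -1.   ] q [0.46 0.45 1.89 0.   0.81 0.43] F [ 0.4  0.  -1.6] T [ 0.01 -0.01 -0.02] 0.177
```

carry_out([
  [[0, 0, 0.3, 0], [0, 0, 0.2, 0], [0, 0, 0.1, 0], [0, 0, 0, 0]],
])

```text
time_s: 15.37
eef_pos: [0.4991, 0.2525, 0.0713]
tcp_rot: [-2.186, -2.251, 0.004]
ft_force: [-1.5, -0.3, 2.2]
grip_width: 0.168
```

```bash
python3 - <<'E'
from h import *
rel(.4961,.2502,.0712,93)
E
```

```text
t 15.3667 pos [0.4991 0.2525 0.0713] yaw 91.7 shift [-0.22 -0.31  0.02] turn -0.023 zax [-0.004  0.001 -1.   ] q [0.46 0.46 1.9  0.   0.79 0.43] F [-1.5 -0.3  2.2] T [-0.08  0.22 -0.01] 0.168
```

carry_out([
  [[0, 0, 0, 0], [0, 0, 0, 0], [0, 0, 0, 0], [0, 0, 0, 0], [0, 0, 0, 0]],
], jaw=0.45)

```text
time_s: 15.78
eef_pos: [0.5, 0.2526, 0.072]
tcp_rot: [-2.187, -2.252, 0.001]
ft_force: [-0.1, -0.2, 0.1]
grip_width: 0.549
```

carry_out([
  [[0, 0, -0.5, 0], [0, 0, -1.5, 0], [0, 0, -3, 0], [0, 0, -3, 0], [-1, 0, -3, 0], [-2, 0, -2, 0], [-2, 0, 0, 0], [0, 0, 0, 0]],
])

```text
time_s: 16.45
eef_pos: [0.5012, 0.2012, 0.2098]
tcp_rot: [-2.184, -2.255, 0.003]
ft_force: [-0.6, 0.2, -0.3]
grip_width: 0.548
```

```bash
python3 - <<'E'
from h import *
rel(.4961,.2502,.0712,93)
b=grab_frame("scene");c=grab_frame("wrist")
cr=lambda i,u,v,w,h:cv2.resize(i[v:v+h,u:u+w],(400,300),interpolation=cv2.INTER_CUBIC)
cv2.imwrite("pics/11.png",np.hstack([cr(b["image"],180,160,120,90),cr(c["image"],0,0,512,384)]))
E
```

```text
t 16.45 pos [0.5012 0.2012 0.2098] yaw 91.8 shift [ 4.9  -0.3  13.86] turn -0.02 zax [-0.003  0.    -1.   ] q [0.38 0.25 1.84 0.   1.06 0.35] F [-0.6  0.2 -0.3] T [-0.   -0.04 -0.01] 0.548
```

View pics/11.png

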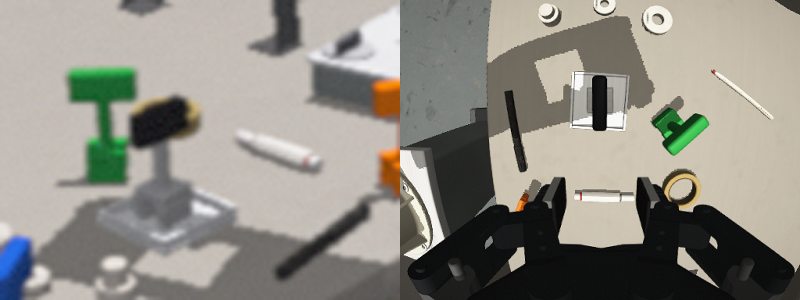

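The key stands upright inside the tray (scene crop (165,170), wrist crop (600,102)), and the gripper is clear of it. Handing in.

```bash
python3 -c "
from h import *
print(workorder.close_job())"
```

```text
the job is handed in; nothing more can be done
None
```

The open screw is locked and the key is back upright in its tray. The job was handed in at about 16.5 s of the 45 s allowed.

- **Grasp:** My first grip on the key was too high, so I opened the jaws, went lower and gripped it again before lifting.
- **Screw:** I fitted the key over the open screw, the one near (0.557, -0.063), and turned it clockwise. The wrist torque rose from about 0.07 to 1.15 N m, which showed it had reached the stop. Its bar then measured 94–96° in the two fixed cameras, against 92–97° for the three locked screws.
- **Tray:** Before letting go, the wrist felt light contact with the tray floor (about 2 N). The last picture shows the key upright and inside the tray, with the gripper well clear.

An early measurement took a locked screw for the open one. I caught and corrected it before the key touched anything. No final check failed.

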